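# Unclamp the start cover and key in the cooker's program

### The arm

A 7-joint arm with a two-finger parallel gripper is mounted at the origin on the work surface. World frame = base frame: x ahead of the robot, y to its left, z up, the work surface at z = 0. Lengths are in m, angles in rad, forces in N, time in s.
With the tool pointing down it reaches from about 0.425 to 0.925 m from the base axis. Payload 6.8 kg.
Tool frame: the origin (TCP) lies midway between the tips of the shut fingers; the grasp point (between the pads) lies 19 mm behind it (r.grip_depth is the distance from the TCP to the grasp point, in m); z points along the fingers, y is the line along which they close (so a half turn about z gives the same grasp; the last joint's range is limited). The gripper opens to 85 mm and grips with 20 to 120 N. Pads are 22 mm wide; open, the fingers measure 114 mm over their backs; the gripper's body (76 mm by 85 mm) begins 54 mm behind the grasp point. The pads swing forward as they close: fully open they stand 13 mm farther back than shut.
Start: joints at [-1.292, 0.477, 0.022, 1.555, -0.011, 1.109, -0.083], TCP at [0.255, 0.625, 0.231] pointing down, gripper open.
Joint ranges: [-2.96, 2.96], [-0.34, 2.1], [-1.41, 1.46], [0.24, 2.44], [-1.37, 4.51], [0.17, 1.92], [-2.96, 2.96]. Speed limits (rad/s): [2.39, 2.39, 3.14, 3.14, 3.14, 3.14, 3.14].

### API

Orientations are given as a rotation vector (axis times angle).
In Python, from bench import telemetry, grab_frame, calibration, order, silhouettes, r gives the robot as it stands.
- The arm moves only by the tool apply_moves, never from a script. Its argument "moves" is a list of rows, each a list of 7 numbers: the turn, a rotation vector about the tool's x, y, z scaled (see below), then the shift along the tool's x, y, z scaled (see below), then the opening, from -1 (shut) to 1 (fully open). A call has exactly 8 rows; each row shifts and turns the commanded pose from where the row before left it, along the tool's axes as they then stand; what a row does not reach is not made up. The controller multiplies each number of a shift by 1000 mm and each number of a turn by 6 degrees. A row lasts 1/12 s, in which the tool goes at most 41.7 mm and 7.16 degrees, less where a joint would pass 70% of its speed; a pose out of reach is approached as far as the arm can. A call with a number of a shift or a turn outside -1 to 1 is refused whole. A call with a gripper value outside its range is refused whole. The fingers move at their own pace and stop on an object; "grip_force" is the grip in N (left out, the last holds). Time passes only in rows, so rows that do not move let the fingers close, or fill a call up. It gives the time, the measured TCP pose, the force, the opening and the grip force at its end, in the units of the state.
- telemetry.get_obs(): the state, without advancing time (a new reading comes with each control period).
- grab_frame(name): name is "scene" or "side" or "wrist"; returns the picture (420x560x3 uint8, blue, green, red); there is no depth.
- calibration(name): a dict with "fx", "fy", "cx", "cy" (pixels), "k1" (the pictures are not rectified: a ray, as slopes to the right and down, at radius r is drawn at 1 + k1 r^2 times it, then the intrinsics apply), "world_from_camera" (4x4, takes a point from camera to world coordinates); the wrist camera has in their place "mount" (4x4, takes a point from camera to tool coordinates, whose origin is the TCP and whose axes are the flange's). Camera axes: x right, y down, z forward; pixel columns grow to the right and rows downward; lengths in m; the calibration is good to about 2 mm. A picture is of the moment at which its call begins: read the wrist's pose just before it. calibration takes no time and is no camera call.
- order.hand_in(): hands the job in; it is judged then, once.
Trained networks look in the newest picture that a camera, given by its name, has taken for a name from the list of things; names that differ only in an ending like _2 or _b are one class to them, and where a whole thing is asked for, a point or a joint stands for the part that bears it (a point fixed in the world has none). Each returns a list of dicts, best first, with "p" (0 to 1); they miss things now and then, are a little off and sometimes report something else, mostly with a low value. They report only what shows in the picture. A call takes as long as a camera call.
- silhouettes(thing, camera): "mask" (420x560 bool, what is visible of it) and "extent" ([centre column, centre row, width, height] in pixels, round what is visible of it).
The state is a dict: "clock": time; "joints": joint angles; "qvel": joint speeds; "tau": joint torques, N m; "tcp_pos": TCP position; "orientation": TCP orientation; "contact_force": force on the tool from outside, world axes, zero at the start; "moment": the same for the moment, N m; "grip_width": finger opening in m; "gripper_force": force on a finger pad.
Only numpy, scipy, OpenCV 4.12 (cv2) and the standard library are available. Lean on these libraries where they do the work, as an engineer would, in place of code of your own. Each camera call takes 0.05 s, during which the arm holds its last target. There are 200 camera calls.

### The job

Start the table-top cooker: turn the clamp knob a quarter turn counter-clockwise to free the sliding cover, push the cover all the way left off the start key, then press fully in and let go, one at a time, the square key, then the large round key, then the long key, and last hold the start key fully in for a good second before letting go. Press gently, no harder than it takes to bottom a light key, leave the small key alone, leave the knob loose and the cover open, and do not knock about the things standing around.

Things in the scene. Friction and masses are not known exactly. Their poses are not given: they have to be found in the camera images.
- cooker: Table-top cooker, 370 mm wide, 350 mm deep, 88 mm high, fixed to the table. Origin on the table under the centre of its sloping front panel; x to its back, y to its left (seen from the robot), z up.
- rail_mid (a point): Middle of the level steel guard rail, 12 mm thick, along the cooker's y right above the keys, 180 mm above the table, a post at each end (180 mm from the middle). The keys cannot be reached straight from above: the tool must lean about 30 degrees and come in square to the panel from the robot's side. Axes of the cooker.
- panel: The black sloping panel, 125 mm up the slope by 370 mm, tilted 30 degrees towards the robot. Origin at the centre of its face; x up the slope, y left along it, z square out of it. The keys stand in a row at x 28 mm: four open keys at y -145, -103, -61 and -19 mm in any order, the start key at y 35 mm under the sliding cover.
- knob_grip (a point): Grip point of the aluminium clamp knob, on its axis, 42 mm out of the panel, at panel x -22, y 69 mm. Wing grip 36 x 13 mm, 20 to 50 mm out of the panel, on a boss 38 mm across. A tongue (to 40 mm from the axis, 6 to 16 mm out) blocks the cover. x axis: along the wing and tongue, up the slope when the joint is 0, turns with the knob; z square out of the panel.
- knob (a joint): Turn of the clamp knob about the panel's outward normal, rad, counter-clockwise positive as seen facing the panel: near 0 (up to 0.3) clamped, 1.6 the stop (a quarter turn, fully loose).
- cover_tab (a point): Top centre of the upright tab of the steel sliding cover, 42 mm out of the panel; the tab is 10 mm thick along y, 24 mm along x, 28 mm tall, standing on a plate 50 mm (y) by 40 mm (x) whose top is 14 mm out of the panel, over the start key. Moves with the cover. Axes as the panel's.
- cover (a joint): Slide of the cover to the left (+y of the panel), m: 0 over the start key, 0.075 the end stop, start key clear. Stiff to move (1.5 N). The knob's tongue blocks it until the knob is loose.
- square_key_top (a point): Square key, 21 mm. Plain white plastic, its top stands 9 mm out of the panel; this point is the centre of its top and moves with it. Axes as the panel's.
- square_key (a joint): Square key's travel: 0 out, 0.006 m fully in; springs back by itself, 1.5 N to start it, 5 N to bottom it.
- round_key_top (a point): Large round key in the open row, 22 mm across. Plain white plastic, its top stands 9 mm out of the panel; this point is the centre of its top and moves with it. Axes as the panel's.
- round_key (a joint): Large round key's travel: 0 out, 0.006 m fully in; springs back by itself, 1.5 N to start it, 5 N to bottom it.
- long_key_top (a point): Long narrow key, 30 mm up the slope by 11 mm along the row. Plain white plastic, its top stands 9 mm out of the panel; this point is the centre of its top and moves with it. Axes as the panel's.
- long_key (a joint): Long key's travel: 0 out, 0.006 m fully in; springs back by itself, 1.5 N to start it, 5 N to bottom it.
- small_key_top (a point): Small round key, 12 mm across: not to be pressed. Plain white plastic, its top stands 9 mm out of the panel; this point is the centre of its top and moves with it. Axes as the panel's.
- small_key (a joint): Small round key's travel: 0 out, 0.006 m fully in; springs back by itself, 1.5 N to start it, 5 N to bottom it.
- start_key_top (a point): Start key, round, 24 mm across, under the sliding cover. Plain white plastic, its top stands 9 mm out of the panel; this point is the centre of its top and moves with it. Axes as the panel's.
- start_key (a joint): Start key's travel: 0 out, 0.006 m fully in; springs back by itself, 1.5 N to start it, 5 N to bottom it.
- spice_jar: Spice jar, 42 mm across, 60 mm high, in front of the panel's left end; origin at its foot.
- mug: White mug, 80 mm across, 90 mm high, left of the cooker; origin at its foot.
- mill: Wooden pepper mill, 54 mm across, 130 mm high, right of the cooker; origin at its foot.
- spoon: Wooden spoon, 160 mm long, lying in front of the panel; origin under its middle.
- tin: Round tin, 60 mm across, 45 mm high, in front of the panel's right end; origin at its foot.
- bowl: Blue bowl, 120 mm across, 50 mm high, to the right, in front of the cooker; origin at its foot.

How it is judged:
By the outcome, as a careful person would: the job done as asked, in the order asked, and still so for the second after the job is handed in, with the robot touching nothing.
It also fails if it takes over 67 s, if anything falls off the work surface, if the arm or the gripper's body presses on something with over 40 N, if the wrist force passes 120 N, or if a joint passes its speed limit or range.

## Working session

There is one attempt and no reset: what is moved stays moved. The work goes in short steps, Python scripts to look and compute and a tool call to move; the robot and the scene stay as the last step left them, time stands still between calls to the robot, and variables do not carry over. Pictures are saved under pics/ and viewed, at most 10 in all, crops included, and the job is handed in when it is done.

Besides the shell and the picture viewer there is one more tool, called after "Call:" by a JSON object that holds its "op" and its "data", one argument or row to a line. apply_moves: Moves the arm, as the interface text tells. Its arguments: {"type":"object","properties":{"moves":{"type":"array"},"grip_force":{"type":"number"}},"required":["moves"]}

```bash
ls; mkdir -p pics; python3 - <<'E'
from bench import telemetry, grab_frame, calibration, silhouettes, r
import cv2, numpy as np
o=telemetry.get_obs(); print({k:np.round(v,3).tolist() for k,v in o.items()})
a=grab_frame("scene"); b=grab_frame("side"); w=grab_frame("wrist")
for n,i in zip(("scene","side","wrist"),(a,b,w)): cv2.imwrite(f"pics/{n}0.png",i)
for c in("scene","side","wrist"):
    k=calibration(c); print(c,{x:np.round(v,4).tolist() for x,v in k.items()})
for c in("scene","side"):
  for t in ["cooker","panel","knob_grip","cover_tab","square_key_top","round_key_top","long_key_top","small_key_top","start_key_top","spice_jar","mug","mill","spoon","tin","bowl"]:
    try:
        s=silhouettes(t,c); print(c,t,[(round(q["p"],2),np.round(q["extent"],1).tolist()) for q in s[:2]])
    except Exception as e: print(c,t,e)
E
```

```text
pics
{'clock': 0.0, 'joints': [-1.292, 0.478, 0.022, 1.556, -0.011, 1.109, -0.083], 'qvel': [-0.001, 0.002, 0.0, -0.002, -0.001, -0.0, 0.001], 'tau': [-0.0, -59.644, 1.608, -28.119, 0.012, 0.009, -0.0], 'tcp_pos': [0.254, 0.625, 0.23], 'orientation': [-0.604, -3.083, 0.003], 'contact_force': [0.226, 0.354, 0.527], 'moment': [0.025, -0.019, -0.012], 'gripper_force': 0.0, 'grip_width': 0.085}
scene {'fx': 435.9161, 'fy': 435.9161, 'cx': 274.4022, 'cy': 210.5105, 'k1': -0.0255, 'world_from_camera': [[0.221, 0.7362, -0.6396, 1.1952], [0.9752, -0.1595, 0.1534, -0.1583], [0.0109, -0.6577, -0.7532, 0.8617], [0.0, 0.0, 0.0, 1.0]]}
side {'fx': 419.3354, 'fy': 419.3354, 'cx': 276.487, 'cy': 210.349, 'k1': -0.0227, 'world_from_camera': [[0.7445, -0.4558, 0.4877, 0.086], [-0.6675, -0.4934, 0.5577, -0.5671], [-0.0136, -0.7408, -0.6716, 0.8043], [0.0, 0.0, 0.0, 1.0]]}
wrist {'fx': 305.7229, 'fy': 305.7229, 'cx': 281.5207, 'cy': 209.2534, 'k1': 0.0087, 'mount': [[0.0005, -0.9457, -0.3251, 0.0833], [1.0, 0.0006, -0.0003, -0.0001], [0.0005, -0.3251, 0.9457, -0.1424], [0.0, 0.0, 0.0, 1.0]]}
scene cook
[... 954 characters left out ...]
nob_grip [(0.61, [265.8, 220.6, 19.7, 20.0])]
side cover_tab [(0.62, [286.8, 215.2, 20.3, 21.8])]
side square_key_top [(0.18, [224.9, 183.7, 40.0, 39.7])]
side round_key_top [(0.54, [250.4, 262.6, 42.1, 47.3])]
side long_key_top [(0.55, [329.8, 244.6, 7.9, 11.4]), (0.24, [226.6, 184.4, 36.9, 38.4])]
side small_key_top [(0.42, [287.8, 216.6, 23.4, 19.9])]
side start_key_top [(0.47, [289.2, 212.8, 20.2, 23.5])]
side spice_jar []
side mug [(0.83, [224.6, 184.8, 40.1, 38.0])]
side mill [(0.87, [383.1, 277.6, 29.1, 47.3])]
side spoon [(0.92, [249.8, 261.7, 46.4, 46.8]), (0.43, [381.8, 277.1, 29.8, 49.3])]
side tin [(0.61, [307.9, 301.4, 24.5, 35.1])]
side bowl [(0.57, [339.9, 341.7, 59.1, 51.4])]
```

```bash
python3 - <<'E'
import cv2
s=cv2.imread("pics/scene0.png")[170:420,110:430]; cv2.imwrite("pics/s1.png",cv2.resize(s,None,fx=2.4,fy=2.4,interpolation=cv2.INTER_CUBIC))
s=cv2.imread("pics/side0.png")[130:380,190:450]; cv2.imwrite("pics/d1.png",cv2.resize(s,None,fx=2.4,fy=2.4,interpolation=cv2.INTER_CUBIC))
E
```

```text
(no output)
```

View pics/s1.png

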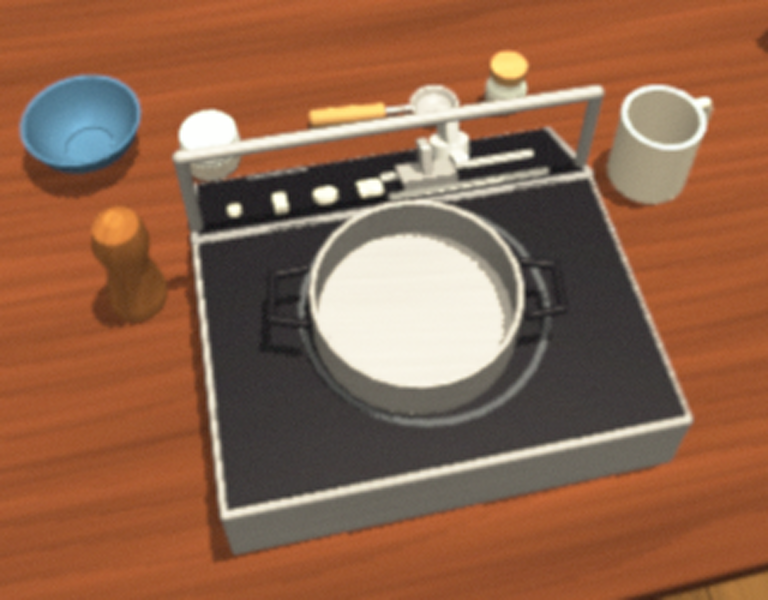

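View pics/d1.png

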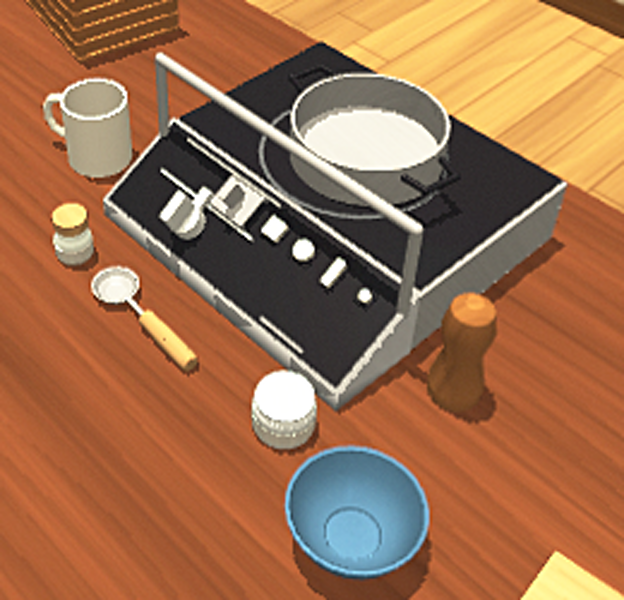

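Scene crop: the keys run left to right, seen from the robot, as square, round, long, small (scene px ~264,248 to 207,257). The cover and knob sit to their left, and the spoon, tin, jar, mug, mill and bowl stand around the cooker. Next I fit the cooker pose from points in both views.

```bash
cat > h.py <<'E'
import numpy as np, cv2
from scipy.optimize import least_squares
from scipy.spatial.transform import Rotation as R
from bench import calibration, telemetry
def proj(P,c,T=None):
    k=calibration(c); W=k["world_from_camera"] if T is None else T@np.array(k["mount"])
    p=(np.c_[np.atleast_2d(P),np.ones(len(np.atleast_2d(P)))]@np.linalg.inv(W).T)[:,:3]
    s=p[:,:2]/p[:,2:]; s=s*(1+k["k1"]*(s**2).sum(1,keepdims=True))
    return s*[k["fx"],k["fy"]]+[k["cx"],k["cy"]]
H0=0.088-0.0625*.5
RP=np.array([[.8660254,0,-.5],[0,1,0],[.5,0,.8660254]])  # panel->cooker
def pan(x,y,z): return RP@np.array([x,y,z])/1000+[0,0,H0]
def c2w(P,q):
    c,s=np.cos(q[2]),np.sin(q[2]); return np.atleast_2d(P)@np.array([[c,-s,0],[s,c,0],[0,0,1]]).T+[q[0],q[1],0]
def toolT(o):
    T=np.eye(4); T[:3,:3]=R.from_rotvec(o["orientation"]).as_matrix(); T[:3,3]=o["tcp_pos"]; return T
E
cat > fit.py <<'E'
from h import *
K=[pan(28,y,9) for y in(-145,-103,-61,-19)]
sc=[(234,209),(280,203),(325,195),(370,187),(195,237),(592,175),(228,512),(690,418)]
PS=K+[pan(62.5,-185,0),pan(62.5,185,0),np.array([.296,-.185,.088]),np.array([.296,.185,.088])]
sd=[(365,296),(333,272),(303,250),(274,229),(173,122),(565,185)]
PD=K+[pan(62.5,185,0),np.array([.296,-.185,.088])]
sc=np.array(sc)/2.4+[110,170]; sd=np.array(sd)/2.4+[190,130]
f=lambda q:np.r_[(proj(c2w(PS,q),"scene")-sc).ravel(),(proj(c2w(PD,q),"side")-sd).ravel()]
s=least_squares(f,[.6,0,0.],loss="soft_l1",f_scale=1.5); q=s.x
print(q,np.round(f(q),1)); np.save("q.npy",q)
for n,p in dict(panel=pan(0,0,0),knob=pan(-22,69,42),tab=pan(28,35,42),rail=np.array([.02,0,.18]),sq=pan(28,-19,9)).items():
    w=c2w(p,q); print(n,w.round(4),proj(w,"scene").round(1),proj(w,"side").round(1))
E
python3 fit.py; python3 -c "
from bench import r; print([a for a in dir(r) if a[0]!='_'])"
```

```text
[ 0.61125948 -0.0269947  -0.01592282] [-0.7 -0.6 -0.7 -1.2 -0.6 -0.9 -0.6 -0.7 -2.2  1.4 -0.1 -0.6 -4.7  0.7
  1.  -0.5 -0.8 -1.9 -0.6 -1.7 -0.6 -1.9 -0.4 -2.1  0.  -3.6  0.7 -2.7]
panel [[ 0.6113 -0.027   0.0568]] [[270.1 244.8]] [[292.6 229.3]]
knob [[0.5723 0.0426 0.0821]] [[295.7 220. ]] [[262.6 215.2]]
tab [[0.6151 0.0079 0.1071]] [[286.  229.8]] [[284.3 206.9]]
rail [[ 0.6313 -0.0273  0.18  ]] [[272.3 216.5]] [[299.5 188. ]]
sq [[ 0.6307 -0.0463  0.0785]] [[263.5 247.3]] [[303.7 223.3]]
['Unreachable', 'grip_depth']
```

```bash
cat >> h.py <<'E'
def goal(px,py,pz,ang=0,tilt=0,q=None):
    """tool pose with TCP at panel coords(mm); ang: ccw deg about panel normal; tool x down slope at 0; tilt: extra lean deg"""
    q=np.load("q.npy") if q is None else q
    Rc=R.from_euler("z",q[2]).as_matrix()@RP
    Rt=np.c_[[-1,0,0],[0,1,0],[0,0,-1]]
    T=np.eye(4); T[:3,:3]=Rc@R.from_euler("z",ang,degrees=True).as_matrix()@Rt@R.from_euler("y",tilt,degrees=True).as_matrix()
    T[:3,3]=c2w(pan(px,py,pz),q)[0]; return T
def delta(T):
    """turn in units (6deg), then shift(m) in tool axes AFTER turn"""
    N=toolT(telemetry.get_obs())
    rv=R.from_matrix(N[:3,:3].T@T[:3,:3]).as_rotvec(degrees=True)/6
    return rv.round(3), (T[:3,:3].T@(T[:3,3]-N[:3,3])).round(4)
def inpanel(P,q=None):
    q=np.load("q.npy") if q is None else q
    Rc=R.from_euler("z",q[2]).as_matrix()@RP
    return (Rc.T@(np.array(P)-c2w(pan(0,0,0),q)[0]))*1000
E
python3 -c "
from h import *
print(delta(goal(-22,20,130)), goal(-22,20,130).round(3))"
```

```text
(array([-0.927, -4.942, -3.46 ]), array([-0.2085, -0.6264,  0.2046])) [[-0.866  0.016  0.5    0.528]
 [ 0.014  1.    -0.008 -0.006]
 [-0.5    0.    -0.866  0.158]
 [ 0.     0.     0.     1.   ]]
```

Call:
{"op": "apply_moves", "data": {
  "moves": [
    [-0.132, -0.706, -0.494, 0, 0, 0, 1],
    [-0.132, -0.706, -0.494, 0, 0, 0, 1],
    [-0.132, -0.706, -0.494, 0, 0, 0, 1],
    [-0.132, -0.706, -0.494, 0, 0, 0, 1],
    [-0.132, -0.706, -0.494, 0, 0, 0, 1],
    [-0.132, -0.706, -0.494, 0, 0, 0, 1],
    [-0.132, -0.706, -0.494, 0, 0, 0, 1],
    [0, 0, 0, 0, 0, 0, 1]
  ]
}}

```text
clock: 2.32
tcp_pos: [0.25, 0.6255, 0.2294]
orientation: [0.009, 2.618, -0.007]
contact_force: [-1.0, 0.5, -1.4]
grip_width: 0.0857
gripper_force: 0.0
```

Call:
{"op": "apply_moves", "data": {
  "moves": [
    [0, 0, 0, -0.009, -0.026, 0.0085, 1],
    [0, 0, 0, -0.009, -0.026, 0.0085, 1],
    [0, 0, 0, -0.009, -0.026, 0.0085, 1],
    [0, 0, 0, -0.009, -0.026, 0.0085, 1],
    [0, 0, 0, -0.009, -0.026, 0.0085, 1],
    [0, 0, 0, -0.009, -0.026, 0.0085, 1],
    [0, 0, 0, -0.009, -0.026, 0.0085, 1],
    [0, 0, 0, -0.009, -0.026, 0.0085, 1]
  ]
}}

```text
clock: 2.98
tcp_pos: [0.3488, 0.4141, 0.2088]
orientation: [0.026, 2.619, -0.005]
contact_force: [0.9, 0.1, -0.1]
grip_width: 0.0851
gripper_force: 0.0
```

Call:
{"op": "apply_moves", "data": {
  "moves": [
    [0, 0, 0, -0.009, -0.026, 0.0085, 1],
    [0, 0, 0, -0.009, -0.026, 0.0085, 1],
    [0, 0, 0, -0.009, -0.026, 0.0085, 1],
    [0, 0, 0, -0.009, -0.026, 0.0085, 1],
    [0, 0, 0, -0.009, -0.026, 0.0085, 1],
    [0, 0, 0, -0.009, -0.026, 0.0085, 1],
    [0, 0, 0, -0.009, -0.026, 0.0085, 1],
    [0, 0, 0, -0.009, -0.026, 0.0085, 1]
  ]
}}

```text
clock: 3.65
tcp_pos: [0.4418, 0.2044, 0.1862]
orientation: [0.027, 2.618, -0.004]
contact_force: [1.0, -0.4, -0.1]
grip_width: 0.0854
gripper_force: 0.0
```

```bash
python3 -c "
from h import *
o=telemetry.get_obs(); print(o['clock'],delta(goal(-22,20,130)), o['joints'],o['contact_force'])"
```

```text
3.65 (array([-0.   ,  0.001, -0.044]), array([-0.0632, -0.2086,  0.0687])) [-1.19606424  0.04752463  0.39331493  2.39184217  0.85150356  0.48316621
  0.02096413] [ 0.95043613 -0.41122576 -0.09102526]
```

Call:
{"op": "apply_moves", "data": {
  "moves": [
    [0, 0, 0, -0.008, -0.026, 0.0085, 1],
    [0, 0, 0, -0.008, -0.026, 0.0085, 1],
    [0, 0, 0, -0.008, -0.026, 0.0085, 1],
    [0, 0, 0, -0.008, -0.026, 0.0085, 1],
    [0, 0, 0, -0.008, -0.026, 0.0085, 1],
    [0, 0, 0, -0.008, -0.026, 0.0085, 1],
    [0, 0, 0, -0.008, -0.026, 0.0085, 1],
    [0, 0, -0.044, -0.008, -0.026, 0.0085, 1]
  ]
}}

```text
clock: 4.32
tcp_pos: [0.5146, 0.0268, 0.1633]
orientation: [0.026, 2.618, -0.014]
contact_force: [0.1, 0.1, 0.6]
grip_width: 0.0856
gripper_force: 0.0
```

```bash
python3 - <<'E'
from h import *
from bench import grab_frame, silhouettes
o=telemetry.get_obs(); w=grab_frame("wrist"); o=telemetry.get_obs()
print(o['clock'],delta(goal(-22,20,130)), o['joints'])
T=toolT(o); np.save("T1.npy",T); q=np.load("q.npy")
cv2.imwrite("pics/w1raw.png",w)
v=w.copy()
for n,p in dict(knob=pan(-22,69,50),tab=pan(28,35,42),sq=pan(28,-19,9),ro=pan(28,-61,9),lo=pan(28,-103,9),sm=pan(28,-145,9)).items():
    u=proj(c2w(p,q),"wrist",T)[0]; print(n,u.round(1)); cv2.circle(v,tuple(int(a) for a in u),2,(0,0,255),-1)
cv2.imwrite("pics/w1.png",cv2.resize(v,None,fx=1.42,fy=1.42))
for t in ["knob_grip","cover_tab","square_key_top","round_key_top","long_key_top","small_key_top"]:
    print(t,[(round(s["p"],2),np.round(s["extent"],1).tolist()) for s in silhouettes(t,"wrist")[:2]])
E
```

```text
4.3667 (array([-0.097,  0.   , -0.066]), array([-0.0088, -0.0284,  0.0108])) [-0.47783431  0.11387677  0.23464269  2.39411064  0.725244    0.17530755
  0.6061554 ]
knob [308.3 223.3]
tab [268.5 272. ]
sq [216.2 254.9]
ro [174.3 255. ]
lo [132.5 255.1]
sm [ 90.7 255.1]
knob_grip [(0.7, [298.9, 219.2, 42.3, 60.3])]
cover_tab [(0.56, [263.9, 256.8, 55.5, 46.1])]
square_key_top [(0.97, [211.3, 253.1, 23.5, 22.5])]
round_key_top [(0.57, [169.9, 251.9, 22.9, 21.9])]
long_key_top [(0.74, [130.9, 251.0, 15.2, 27.2]), (0.37, [265.9, 258.1, 51.5, 45.9])]
small_key_top [(0.64, [85.9, 253.8, 13.8, 14.3])]
```

View pics/w1.png

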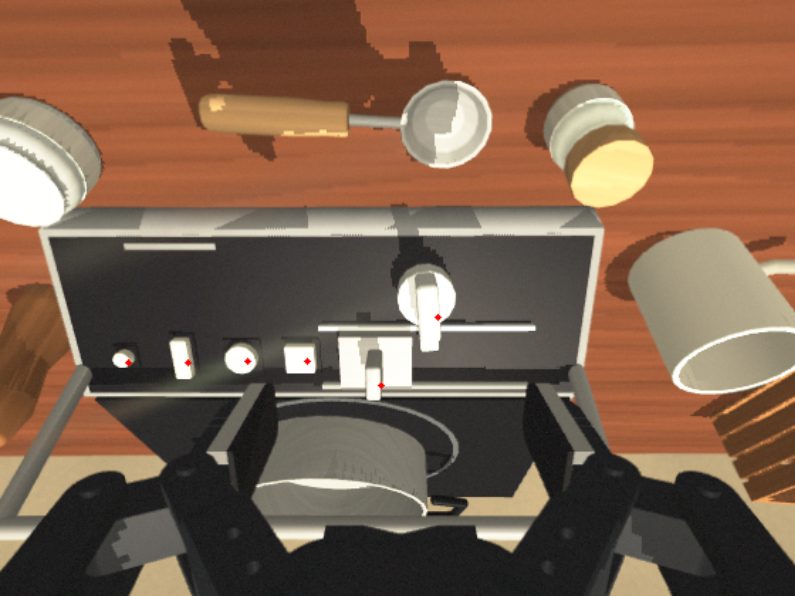

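Call:
{"op": "apply_moves", "data": {
  "moves": [
    [0, 0, 0, 0, 0, 0, 1],
    [0, 0, 0, 0, 0, 0, 1],
    [0, 0, 0, 0, 0, 0, 1],
    [0, 0, 0, 0, 0, 0, 1],
    [0, 0, 0, 0, 0, 0, 1],
    [0, 0, 0, 0, 0, 0, 1],
    [0, 0, 0, 0, 0, 0, 1],
    [0, 0, 0, 0, 0, 0, 1]
  ]
}}

```text
clock: 5.33
tcp_pos: [0.5134, 0.0296, 0.1627]
orientation: [0.017, 2.619, -0.013]
contact_force: [0.1, 1.1, 0.5]
grip_width: 0.0852
gripper_force: 0.0
```

```bash
cat > wfit.py <<'E'
from h import *
from bench import grab_frame, silhouettes
o=telemetry.get_obs(); w=grab_frame("wrist")
print(o['clock'],delta(goal(-22,20,130)), o['joints'].round(3),np.abs(o['qvel']).max().round(3))
T=toolT(o); cv2.imwrite("pics/w2raw.png",w)
P=[];U=[];N=[]
for t,y in zip(["square_key_top","round_key_top","long_key_top","small_key_top"],(-19,-61,-103,-145)):
    s=silhouettes(t,"wrist"); p0=proj(c2w(pan(28,y,7.5),np.load("q.npy")),"wrist",T)[0]
    s=[a for a in s if np.hypot(*(np.array(a["extent"][:2])-p0))<16]
    if s: P.append(pan(28,y,7.5)); U.append(s[0]["extent"][:2]); N.append(t)
def corner(p): return p
P=np.array(P);U=np.array(U)
f=lambda q:(proj(c2w(P,q),"wrist",T)-U).ravel()
s=least_squares(f,np.load("q.npy"),loss="soft_l1"); print(N,s.x,f(s.x).round(1)); q=s.x
s=least_squares(lambda q:f(np.r_[q,np.load("q.npy")[2]]),np.load("q.npy")[:2]);print("yaw fixed",s.x)
np.save("qw.npy",q)
v=w.copy()
for p in [pan(62.5,-185,0),pan(62.5,185,0),pan(-62.5,-185,0),pan(-62.5,185,0),pan(-22,69,50),pan(-22+18,69,50),pan(-22-18,69,50),pan(28,30,42),pan(28,40,42),pan(28,35,42)]:
    u=proj(c2w(p,q),"wrist",T)[0]; v[int(u[1]),int(u[0])]=(0,0,255)
cv2.imwrite("pics/w2.png",cv2.resize(v[140:300,20:440],None,fx=1.9,fy=1.9,interpolation=cv2.INTER_NEAREST))
E
python3 wfit.py
```

```text
5.3333 (array([-0.042, -0.01 ,  0.039]), array([-0.0106, -0.035 ,  0.0112])) [-0.502  0.113  0.245  2.397  0.726  0.175  0.604] 0.004
['square_key_top', 'round_key_top', 'long_key_top'] [ 0.60775004 -0.02710772  0.00280908] [ 1.  -0.   0.1 -0.5 -1.3  1.4]
yaw fixed [ 0.60874764 -0.02656498]
```

View pics/w2.png

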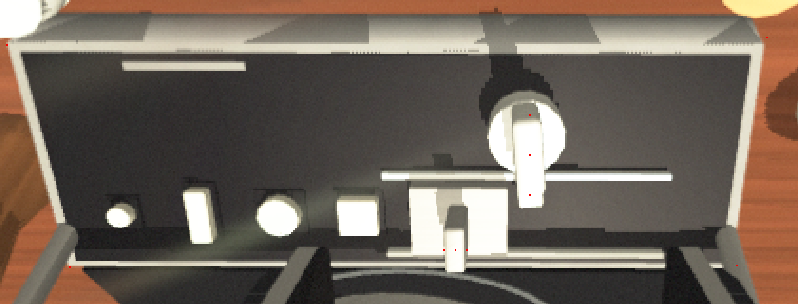

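```bash
python3 - <<'E'
from h import *
from bench import silhouettes
T=toolT(telemetry.get_obs())
px=lambda a,b:(20+a/1.9,140+b/1.9)
# hand-read top centres from the crop, corners, knob wing far/near ends, tab top
D=[(pan(28,-145,9),px(120,215)),(pan(28,-103,9),px(204,217)),(pan(28,-61,9),px(279,216)),(pan(28,-19,9),px(359,217)),
(pan(62.5,-185,0),px(72,265)),(pan(62.5,185,0),px(738,265)),(pan(-22+18,69,50),px(531,208)),(pan(-22-18,69,50),px(529,122)),(pan(28,35,42),px(455,245+2))]
P=np.array([d[0] for d in D]);U=np.array([d[1] for d in D])
f=lambda q:(proj(c2w(P,q),"wrist",T)-U).ravel()
s=least_squares(f,np.load("q.npy"),loss="soft_l1");q=s.x;print(q,f(q).round(1).reshape(-1,2).tolist())
q=np.array([q[0]+.0005,q[1],(q[2]*2-.016)/3]);np.save("q.npy",q);print(q)
for a in[(-22,69,80),(-22,69,32)]:print(delta(goal(*a)),goal(*a)[:3,3])
E
```

```text
[ 6.08052293e-01 -2.61451123e-02 -5.71689447e-05] [[-0.3, 1.7], [-2.5, 0.5], [0.0, 0.9], [-0.0, 0.2], [-0.2, 0.8], [-0.7, 0.1], [0.1, -7.1], [1.6, -3.2], [1.1, 1.4]]
[ 0.60855229 -0.02614511 -0.00537145]
(array([-0.092, -0.01 , -0.048]), array([-0.0077,  0.0138,  0.0595])) [0.54987121 0.04317109 0.11503203]
(array([-0.092, -0.01 , -0.048]), array([-0.0077,  0.0138,  0.1075])) [0.57387087 0.04304217 0.07346281]
```

```bash
python3 - <<'E'
from h import *
T=toolT(telemetry.get_obs()); q=np.load("q.npy"); w=cv2.imread("pics/w2raw.png")
w=cv2.resize(w[165:285,230:370],None,fx=5,fy=5,interpolation=cv2.INTER_NEAREST)
def dr(pts,c):
    u=(proj(c2w(np.array([pan(*p) for p in pts]),q),"wrist",T)-[230,165])*5+2
    cv2.polylines(w,[u.astype(np.int32)],True,c,1)
t=np.linspace(0,6.28,40)
dr([(-22+19*np.cos(a),69+19*np.sin(a),20) for a in t],(0,0,255))
dr([(-22+a,69+b,50) for a,b in((18,6.5),(18,-6.5),(-18,-6.5),(-18,6.5))],(0,255,0))
dr([(28+a,35+b,42) for a,b in((12,5),(12,-5),(-12,-5),(-12,5))],(255,0,0))
dr([(28+a,35+b,14) for a,b in((20,25),(20,-25),(-20,-25),(-20,25))],(255,0,255))
cv2.imwrite("pics/w3.png",w)
E
```

```text
(no output)
```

View pics/w3.png

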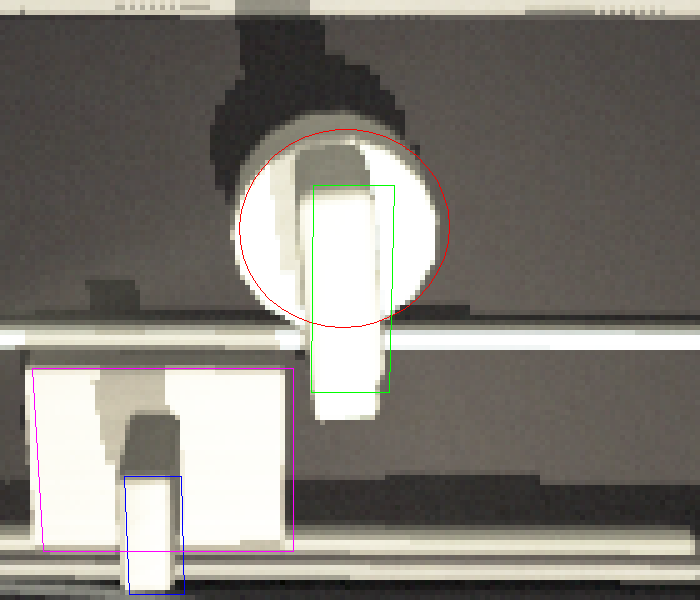

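```bash
python3 - <<'E'
from h import *
q=np.load("q.npy"); q[1]-=.001; np.save("q.npy",q)
for a in[(-20.5,68.5,75),(-20.5,68.5,25)]:print(delta(goal(*a)),goal(*a)[:3,3])
E
```

```text
(array([-0.092, -0.01 , -0.048]), array([-0.0092,  0.0123,  0.0645])) [0.55366751 0.04165069 0.1114519 ]
(array([-0.092, -0.01 , -0.048]), array([-0.0092,  0.0123,  0.1145])) [0.57866715 0.0415164  0.06815063]
```

Call:
{"op": "apply_moves", "data": {
  "moves": [
    [0, 0, 0, 0, 0.003, 0.012, 0.3],
    [0, 0, 0, 0, 0.003, 0.012, 0.3],
    [0, 0, 0, -0.003, 0.003, 0.012, 0.3],
    [0, 0, 0, -0.003, 0.003, 0.012, 0.3],
    [-0.092, -0.01, -0.048, -0.003, 0, 0.012, 0.3],
    [0, 0, 0, 0, 0, 0.005, 0.3],
    [0, 0, 0, 0, 0, 0, 0.3],
    [0, 0, 0, 0, 0, 0, 0.3]
  ]
}}

```text
clock: 6.25
tcp_pos: [0.5534, 0.0404, 0.1107]
orientation: [0.007, 2.619, -0.002]
contact_force: [-0.2, -0.3, 0.4]
grip_width: 0.0554
gripper_force: 0.0
```

```bash
python3 - <<'E'
from h import *
o=telemetry.get_obs();print(o['joints'].round(3),o['grip_width'])
for a in[(-20.5,68.5,75),(-20.5,68.5,25)]:print(delta(goal(*a)))
E
```

```text
[-0.131  0.296 -0.151  2.33   1.516  0.178 -0.168] 0.055393948763925234
(array([-0.004, -0.008, -0.002]), array([-0.0006,  0.0013, -0.0005]))
(array([-0.004, -0.008, -0.002]), array([-0.0006,  0.0013,  0.0495]))
```

Call:
{"op": "apply_moves", "data": {
  "moves": [
    [0, 0, 0, -0.0006, 0.0013, 0.008, 0.3],
    [0, 0, 0, 0, 0, 0.008, 0.3],
    [0, 0, 0, 0, 0, 0.008, 0.3],
    [0, 0, 0, 0, 0, 0.008, 0.3],
    [0, 0, 0, 0, 0, 0.008, 0.3],
    [0, 0, 0, 0, 0, 0.006, 0.3],
    [0, 0, 0, 0, 0, 0.0025, 0.3],
    [0, 0, 0, 0, 0, 0, 0.3]
  ]
}}

```text
clock: 6.92
tcp_pos: [0.5783, 0.0419, 0.0693]
orientation: [0.007, 2.618, -0.002]
contact_force: [-0.2, -0.4, -0.5]
grip_width: 0.0551
gripper_force: 0.0
```

```bash
python3 - <<'E'
from h import *
from bench import grab_frame
o=telemetry.get_obs();print(o['joints'].round(3),o['contact_force'])
print(delta(goal(-20.5,68.5,25)))
w=grab_frame("wrist"); cv2.imwrite("pics/w4.png",w)
E
```

```text
[-0.017  0.426 -0.274  2.288  1.88   0.245 -0.5  ] [-0.16867176 -0.43546537 -0.53878552]
(array([-0.002, -0.003,  0.003]), array([ 0.0002, -0.0004,  0.0012]))
```

View pics/w4.png

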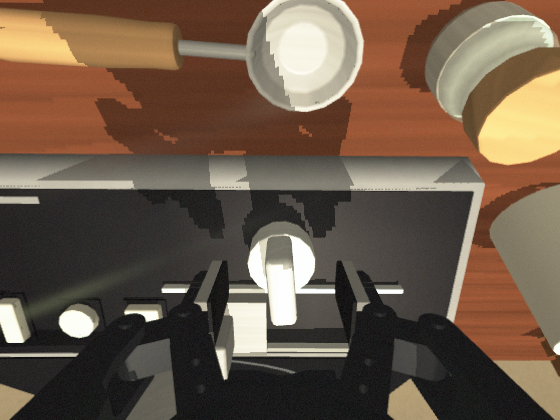

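The wing (cols 267–297, rows 235–325) is centred between the pads (cols ~215 and ~348), so I close.

Call:
{"op": "apply_moves", "data": {
  "moves": [
    [0, 0, 0, 0, 0, 0, -1],
    [0, 0, 0, 0, 0, 0, -1],
    [0, 0, 0, 0, 0, 0, -1],
    [0, 0, 0, 0, 0, 0, -1],
    [0, 0, 0, 0, 0, 0, -1],
    [0, 0, 0, 0, 0, 0, -1],
    [0, 0, 0, 0, 0, 0, -1],
    [0, 0, 0, 0, 0, 0, -1]
  ],
  "grip_force": 25
}}

```text
clock: 7.63
tcp_pos: [0.5784, 0.0417, 0.0698]
orientation: [0.007, 2.617, -0.002]
contact_force: [-3.3, -0.4, 5.9]
grip_width: 0.0127
gripper_force: 29.5
```

Call:
{"op": "apply_moves", "data": {
  "moves": [
    [0, 0, -0.5, 0, 0, 0, -1],
    [0, 0, -0.5, 0, 0, 0, -1],
    [0, 0, -0.5, 0, 0, 0, -1],
    [0, 0, -0.5, 0, 0, 0, -1],
    [0, 0, -0.5, 0, 0, 0, -1],
    [0, 0, -0.5, 0, 0, 0, -1],
    [0, 0, 0, 0, 0, 0, -1],
    [0, 0, 0, 0, 0, 0, -1]
  ]
}}

```text
clock: 8.3
tcp_pos: [0.5783, 0.042, 0.0697]
orientation: [-0.404, 2.591, -0.112]
contact_force: [-4.3, -0.4, 5.8]
grip_width: 0.0122
gripper_force: 29.4
```

```bash
python3 - <<'E'
from h import *
o=telemetry.get_obs();print(o['joints'].round(3),o['contact_force'],o['moment'])
print(delta(goal(-20.5,68.5,25)))
E
```

```text
[-0.079  0.419 -0.202  2.293  1.93   0.219 -0.246] [-4.30210615 -0.41966355  5.75537768] [-0.14430358  0.57051532 -0.04972465]
(array([-0.   ,  0.005,  3.009]), array([ 0.0005, -0.0005,  0.0015]))
```

Call:
{"op": "apply_moves", "data": {
  "moves": [
    [0, 0, -0.8, 0, 0, -0.001, -1],
    [0, 0, -0.8, 0, 0, 0, -1],
    [0, 0, -0.8, 0, 0, 0, -1],
    [0, 0, -0.8, 0, 0, 0, -1],
    [0, 0, -0.8, 0, 0, 0, -1],
    [0, 0, -0.8, 0, 0, 0, -1],
    [0, 0, -0.8, 0, 0, 0, -1],
    [0, 0, -0.4, 0, 0, 0, -1]
  ]
}}

```text
clock: 8.97
tcp_pos: [0.5779, 0.0425, 0.0697]
orientation: [-1.207, 2.369, -0.325]
contact_force: [5.3, 0.8, -8.9]
grip_width: 0.0123
gripper_force: 27.4
```

```bash
python3 - <<'E'
from h import *
o=telemetry.get_obs();print(o['joints'].round(3),o['contact_force'],o['moment'])
print(delta(goal(-20.5,68.5,25)))
E
```

```text
[-0.166  0.414 -0.101  2.298  2.015  0.183  0.287] [ 5.26793539  0.76635759 -8.85937038] [0.23193695 0.51136781 0.09281279]
(array([ 1.100e-02, -6.000e-03,  9.047e+00]), array([ 0.0001, -0.0009,  0.0017]))
```

Call:
{"op": "apply_moves", "data": {
  "moves": [
    [0, 0, -0.8, 0, 0, 0.0005, -1],
    [0, 0, -0.8, 0, 0, 0, -1],
    [0, 0, -0.8, 0, 0, 0, -1],
    [0, 0, -0.8, 0, 0, 0, -1],
    [0, 0, -0.8, 0, 0, 0, -1],
    [0, 0, -0.8, 0, 0, 0, -1],
    [0, 0, -0.8, 0, 0, 0, -1],
    [0, 0, -0.8, 0, 0, 0, -1]
  ]
}}

```text
clock: 9.63
tcp_pos: [0.5774, 0.0427, 0.0693]
orientation: [-1.972, 1.892, -0.528]
contact_force: [-2.0, 1.5, 1.3]
grip_width: 0.0127
gripper_force: 33.6
```

```bash
python3 - <<'E'
from h import *
o=telemetry.get_obs();print(o['joints'].round(3),o['contact_force'],o['moment'])
print(delta(goal(-20.5,68.5,25)))
E
```

```text
[-0.191  0.413 -0.072  2.301  2.053  0.173  0.914] [-1.96961922  1.4537345   1.32779173] [ 0.6487895   0.85966568 -0.55995442]
(array([ 2.3000e-02, -2.0000e-03,  1.5443e+01]), array([-0.0005, -0.0011,  0.0016]))
```

Call:
{"op": "apply_moves", "data": {
  "moves": [
    [0, 0, 0.1, 0, 0, 0, 0],
    [0, 0, 0, 0, 0, 0, 0],
    [0, 0, 0, 0, 0, 0, 0],
    [0, 0, 0, 0, 0, 0, 0],
    [0, 0, 0, 0, 0, 0, 0],
    [0, 0, 0, 0, 0, -0.01, 0],
    [0, 0, 0, 0, 0, -0.02, 0],
    [0, 0, 0, 0, 0, -0.02, 0]
  ]
}}

```text
clock: 10.3
tcp_pos: [0.5566, 0.0416, 0.1067]
orientation: [-1.955, 1.907, -0.527]
contact_force: [-0.8, 0.2, -0.0]
grip_width: 0.0429
gripper_force: 0.0
```

Call:
{"op": "apply_moves", "data": {
  "moves": [
    [0, 0, 1, 0, 0, 0, 0],
    [0, 0, 1, 0, 0, 0, -1],
    [0, 0, 1, 0, 0, 0, -1],
    [0, 0, 1, 0, 0, 0, -1],
    [0, 0, 1, 0, 0, 0, -1],
    [0, 0, 1, 0, 0, 0, -1],
    [0, 0, 1, 0, 0, 0, -1],
    [0, 0, 1, 0, 0, 0, -1]
  ]
}}

```text
clock: 10.97
tcp_pos: [0.5572, 0.0415, 0.1068]
orientation: [-0.971, 2.458, -0.266]
contact_force: [-0.3, -0.6, 0.0]
grip_width: -0.0001
gripper_force: 0.0
```

Call:
{"op": "apply_moves", "data": {
  "moves": [
    [0, 0, 1, 0, 0, 0, -1],
    [0, 0, 1, 0, 0, 0, -1],
    [0, 0, 1, 0, 0, 0, -1],
    [0, 0, 1, 0, 0, 0, -1],
    [0, 0, 1, 0, 0, 0, -1],
    [0, 0, 1, 0, 0, 0, -1],
    [0, 0, 1, 0, 0, 0, -1],
    [0, 0, 0.3, 0, 0, 0, -1]
  ]
}}

```text
clock: 11.63
tcp_pos: [0.5572, 0.0414, 0.1068]
orientation: [0.016, 2.617, -0.001]
contact_force: [-0.2, -0.0, 0.3]
grip_width: 0.0002
gripper_force: 0.0
```

```bash
python3 - <<'E'
from h import *
from bench import grab_frame
o=telemetry.get_obs();print(o['joints'].round(3),o['contact_force'],o['grip_width'],inpanel(o['tcp_pos']))
print(delta(goal(20,10,60,0,4)), delta(goal(20,10,60)))
w=grab_frame("wrist"); cv2.imwrite("pics/w5.png",w)
E
```

```text
[ 0.012  0.322 -0.315  2.315  1.549  0.232 -0.191] [-0.19476432 -0.01418353  0.28252554] 0.00015390174423236236 [-19.79718786  68.31483087  69.19892675]
(array([-0.011,  0.671, -0.062]), array([-0.0403, -0.0583,  0.0064])) (array([-0.013,  0.005, -0.062]), array([-0.0398, -0.0583,  0.0092]))
```

View pics/w5.png

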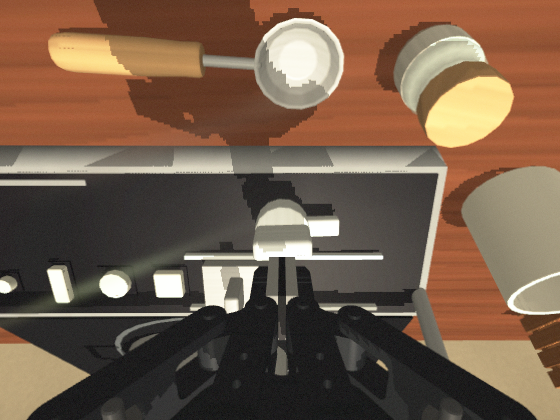

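Call:
{"op": "apply_moves", "data": {
  "moves": [
    [-0.013, 0.005, -0.062, -0.007, -0.01, 0, -1],
    [0, 0, 0, -0.007, -0.01, 0, -1],
    [0, 0, 0, -0.007, -0.01, 0, -1],
    [0, 0, 0, -0.007, -0.01, 0, -1],
    [0, 0, 0, -0.006, -0.01, 0, -1],
    [0, 0, 0, -0.006, -0.011, 0, -1],
    [0, 0, 0, 0, 0, 0.01, -1],
    [0, 0, 0, 0, 0, 0.01, -1]
  ]
}}

```text
clock: 12.35
tcp_pos: [0.6025, -0.0209, 0.1102]
orientation: [0.001, 2.616, -0.005]
contact_force: [-0.6, -0.5, 0.3]
grip_width: -0.0001
gripper_force: 0.0
```

Call:
{"op": "apply_moves", "data": {
  "moves": [
    [0, 0, 0, 0, 0, 0.005, -1],
    [0, 0, 0, 0, 0, 0.005, -1],
    [0, 0, 0, 0, 0, 0.005, -1],
    [0, 0, 0, 0, 0, 0.005, -1],
    [0, 0, 0, 0, 0, 0.004, -1],
    [0, 0, 0, 0, 0, 0, -1],
    [0, 0, 0, 0, 0, 0, -1],
    [0, 0, 0, 0, 0, 0, -1]
  ]
}}

```text
clock: 13.02
tcp_pos: [0.6137, -0.0195, 0.0889]
orientation: [-0.002, 2.618, -0.004]
contact_force: [0.2, 0.8, 0.2]
grip_width: -0.0001
gripper_force: 0.0
```

```bash
python3 - <<'E'
from h import *
o=telemetry.get_obs();print(o['joints'].round(3),o['contact_force'],inpanel(o['tcp_pos']))
E
```

```text
[ 0.207  0.431 -0.359  2.202  1.556  0.191 -0.014] [0.16366903 0.8194852  0.18887885] [20.52077355  7.67029966 25.32415741]
```

Call:
{"op": "apply_moves", "data": {
  "moves": [
    [0, 0, 0, 0, 0.006, 0, -1],
    [0, 0, 0, 0, 0.006, 0, -1],
    [0, 0, 0, 0, 0.006, 0, -1],
    [0, 0, 0, 0, 0.006, 0, -1],
    [0, 0, 0, 0, 0.006, 0, -1],
    [0, 0, 0, 0, 0.006, 0, -1],
    [0, 0, 0, 0, 0.006, 0, -1],
    [0, 0, 0, 0, 0.006, 0, -1]
  ]
}}

```text
clock: 13.68
tcp_pos: [0.614, 0.0292, 0.0889]
orientation: [-0.002, 2.618, -0.004]
contact_force: [1.1, -2.7, 0.5]
grip_width: -0.0
gripper_force: 0.9
```

Call:
{"op": "apply_moves", "data": {
  "moves": [
    [0, 0, 0, 0, 0.006, 0, -1],
    [0, 0, 0, 0, 0.006, 0, -1],
    [0, 0, 0, 0, 0.006, 0, -1],
    [0, 0, 0, 0, 0.004, 0, -1],
    [0, 0, 0, 0, 0.003, 0, -1],
    [0, 0, 0, 0, 0.002, 0, -1],
    [0, 0, 0, 0, 0.002, 0, -1],
    [0, 0, 0, 0, 0, 0, -1]
  ]
}}

```text
clock: 14.35
tcp_pos: [0.6136, 0.0581, 0.0885]
orientation: [-0.002, 2.618, -0.003]
contact_force: [0.9, -1.1, 0.4]
grip_width: 0.0
gripper_force: 0.2
```

```bash
python3 - <<'E'
from h import *
o=telemetry.get_obs();print(o['joints'].round(3),o['contact_force'],inpanel(o['tcp_pos']))
E
```

```text
[ 0.092  0.445 -0.426  2.191  1.52   0.305 -0.113] [ 0.94800226 -1.09467543  0.37973716] [19.88170184 85.22988071 25.20112976]
```

Call:
{"op": "apply_moves", "data": {
  "moves": [
    [0, 0, 0, 0, 0.001, 0, -1],
    [0, 0, 0, 0, 0.001, 0, -1],
    [0, 0, 0, 0, 0.001, 0, -1],
    [0, 0, 0, 0, 0.001, 0, -1],
    [0, 0, 0, 0, 0, 0, -1],
    [0, 0, 0, 0, 0, 0, -1],
    [0, 0, 0, 0, 0, 0, -1],
    [0, 0, 0, 0, 0, 0, -1]
  ]
}}

```text
clock: 15.02
tcp_pos: [0.6136, 0.0617, 0.0885]
orientation: [-0.002, 2.618, -0.003]
contact_force: [-0.5, -0.7, 0.6]
grip_width: -0.0001
gripper_force: 0.4
```

Call:
{"op": "apply_moves", "data": {
  "moves": [
    [0, 0, 0, 0, 0.001, 0, -1],
    [0, 0, 0, 0, 0.001, 0, -1],
    [0, 0, 0, 0, 0, 0, -1],
    [0, 0, 0, 0, 0, 0, -1],
    [0, 0, 0, 0, 0, 0, -1],
    [0, 0, 0, 0, 0, 0, -1],
    [0, 0, 0, 0, 0, 0, -1],
    [0, 0, 0, 0, 0, 0, -1]
  ]
}}

```text
clock: 15.68
tcp_pos: [0.6137, 0.0637, 0.0885]
orientation: [-0.002, 2.618, -0.004]
contact_force: [-0.5, -1.5, -0.5]
grip_width: 0.0002
gripper_force: 0.5
```

```bash
python3 - <<'E'
from h import *
o=telemetry.get_obs();print(o['contact_force'],inpanel(o['tcp_pos']))
E
```

```text
[-0.54985933 -1.50583686 -0.49146695] [19.86894399 90.84403717 25.18343214]
```

Call:
{"op": "apply_moves", "data": {
  "moves": [
    [0, 0, 0, 0, 0.001, 0, -1],
    [0, 0, 0, 0, 0.001, 0, -1],
    [0, 0, 0, 0, 0.001, 0, -1],
    [0, 0, 0, 0, 0, 0, -1],
    [0, 0, 0, 0, 0, 0, -1],
    [0, 0, 0, 0, 0, 0, -1],
    [0, 0, 0, 0, 0, 0, -1],
    [0, 0, 0, 0, 0, 0, -1]
  ]
}}

```text
clock: 16.35
tcp_pos: [0.6137, 0.064, 0.0885]
orientation: [0.002, 2.618, -0.009]
contact_force: [-2.7, -6.4, 2.2]
grip_width: 0.0
gripper_force: 3.2
```

```bash
python3 - <<'E'
from h import *
from bench import grab_frame
o=telemetry.get_obs();print(o['contact_force'],inpanel(o['tcp_pos']))
w=grab_frame("wrist")
cv2.imwrite("pics/w6.png",w)
E
```

```text
[-2.65431249 -6.40284045  2.24512149] [19.86808561 91.17471822 25.15511033]
```

View pics/w6.png

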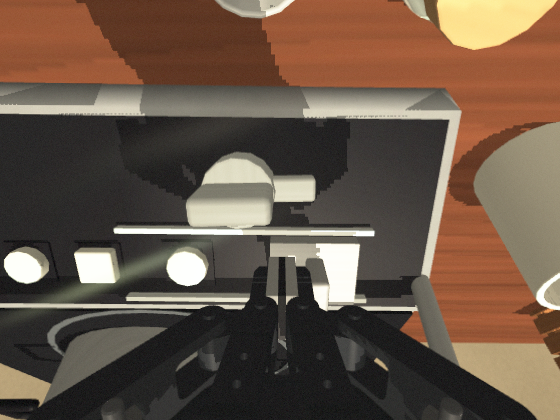

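The cover is at its stop (TCP y = 91 mm, 6 N), and the start key is clear at px (187,267). I back off and refine the key positions from this view.

Call:
{"op": "apply_moves", "data": {
  "moves": [
    [0, 0, 0, 0, -0.003, 0, -1],
    [0, 0, 0, 0, -0.003, 0, -1],
    [0, 0, 0, 0, 0, -0.008, -1],
    [0, 0, 0, 0, 0, -0.008, -1],
    [0, 0, 0, 0, -0.015, -0.005, -1],
    [0, 0, 0, 0, -0.015, 0, -1],
    [0, 0, 0, 0, -0.015, 0, -1],
    [0, 0, 0, 0, -0.015, 0, -1]
  ]
}}

```text
clock: 17.07
tcp_pos: [0.6035, 0.0012, 0.1073]
orientation: [-0.004, 2.617, -0.002]
contact_force: [0.3, -1.1, 0.4]
grip_width: -0.0
gripper_force: 0.0
```

Call:
{"op": "apply_moves", "data": {
  "moves": [
    [0, 0, 0, 0, -0.015, 0, -1],
    [0, 0, 0, 0, -0.015, 0, -1],
    [0, 0, 0, 0, -0.013, 0, -1],
    [0, 0, 0, 0, 0, 0, -1],
    [0, 0, 0, 0, 0, 0, -1],
    [0, 0, 0, 0, 0, 0, -1],
    [0, 0, 0, 0, 0, 0, -1],
    [0, 0, 0, 0, 0, 0, -1]
  ]
}}

```text
clock: 17.73
tcp_pos: [0.6034, -0.0408, 0.1072]
orientation: [-0.004, 2.618, -0.002]
contact_force: [0.1, -0.5, -0.4]
grip_width: 0.0002
gripper_force: 0.0
```

```bash
python3 - <<'E'
from h import *
from bench import grab_frame, silhouettes
q=np.load("q.npy"); o=telemetry.get_obs(); T=toolT(o); w=grab_frame("wrist"); cv2.imwrite("pics/w7.png",w)
print(o['clock'],o['joints'].round(3),inpanel(o['tcp_pos']),o['contact_force'])
for t,y in zip(["start_key_top","square_key_top","round_key_top","long_key_top","small_key_top"],(35,-19,-61,-103,-145)):
    p0=proj(c2w(pan(28,y,8),q),"wrist",T)[0]
    print(t,p0.round(1),[(round(a["p"],2),np.round(a["extent"],1).tolist()) for a in silhouettes(t,"wrist")[:2]])
g=cv2.inRange(w,(190,190,190),(255,255,255)); n,l,st,c=cv2.connectedComponentsWithStats(g)
for i in range(1,n):
    if 60<st[i,4]<2500 and 200<c[i][1]<330: print(st[i].tolist(),c[i].round(1))
print(delta(goal(24,-19,25)))
E
```

```text
17.7333 [ 0.341  0.397 -0.457  2.208  1.363  0.196  0.229] [ 20.78668965 -13.70801629  46.20902822] [ 0.10324283 -0.46660124 -0.4071486 ]
start_key_top [356.2 251.4] [(0.84, [353.9, 253.4, 38.1, 36.8]), (0.18, [279.4, 224.8, 558.4, 287.8])]
square_key_top [273.7 250.7] [(0.91, [273.4, 248.5, 31.2, 33.6]), (0.75, [84.0, 248.4, 22.0, 21.8])]
round_key_top [209.4 250.3] [(0.62, [210.6, 249.3, 41.5, 36.7])]
long_key_top [144.9 249.9] [(0.9, [147.4, 247.0, 25.2, 43.6])]
small_key_top [ 79.9 249.5] [(0.68, [81.5, 247.8, 21.4, 19.5])]
[16, 199, 19, 55, 269] [ 25.8 227.8]
[295, 215, 234, 8, 1028] [402.1 218.3]
[133, 229, 22, 41, 653] [143.8 249.2]
[430, 229, 39, 51, 1346] [447.7 256.4]
[480, 229, 40, 30, 735] [501.1 239.8]
[192, 236, 33, 29, 724] [208.2 250.2]
[257, 237, 32, 28, 711] [270.7 248.4]
[337, 236, 35, 32, 854] [354.1 251.7]
[70, 242, 18, 15, 213] [ 78.5 249.2]
[491, 264, 66, 34, 667] [511.1 282.8]
[39, 278, 44, 9, 123] [ 57.  284.6]
[312, 279, 115, 4, 364] [368.1 280.6]
[104, 284, 147, 5, 453] [174.1 286.1]
[313, 286, 168, 5, 502] [399.4 288.2]
(array([ 0.004, -0.001,  0.065]), array([-0.0034, -0.004 ,  0.0212]))
```

View pics/w7.png

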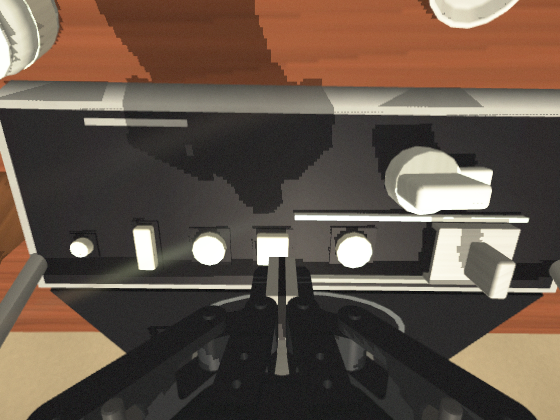

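Call:
{"op": "apply_moves", "data": {
  "moves": [
    [0, 0, 0.06, -0.003, -0.0055, 0, -1],
    [0, 0, 0, 0, 0, 0.008, -1],
    [0, 0, 0, 0, 0, 0.008, -1],
    [0, 0, 0, 0, 0, 0.008, -1],
    [0, 0, 0, 0, 0, 0.006, -1],
    [0, 0, 0, 0, 0, 0.004, -1],
    [0, 0, 0, 0, 0, 0, -1],
    [0, 0, 0, 0, 0, 0, -1]
  ]
}}

```text
clock: 18.7
tcp_pos: [0.6227, -0.0479, 0.0789]
orientation: [0.007, 2.619, -0.001]
contact_force: [0.0, -0.5, 0.5]
grip_width: -0.0001
gripper_force: 0.0
```

```bash
cat > st.py <<'E'
from h import *
o=telemetry.get_obs(); q=np.load("q.npy"); n=R.from_euler("z",q[2]).as_matrix()@RP
print(o['clock'],"F panel",(n.T@o['contact_force']).round(2),"pos",inpanel(o['tcp_pos']).round(2),o['joints'].round(2))
E
python3 st.py
```

```text
18.7 F panel [ 0.28 -0.46  0.42] pos [ 23.44 -20.71  12.04] [ 0.34  0.48 -0.45  2.18  1.6   0.21  0.02]
```

Call:
{"op": "apply_moves", "data": {
  "moves": [
    [0, 0, 0, 0, 0, 0.001, -1],
    [0, 0, 0, 0, 0, 0.001, -1],
    [0, 0, 0, 0, 0, 0.001, -1],
    [0, 0, 0, 0, 0, 0.001, -1],
    [0, 0, 0, 0, 0, 0.001, -1],
    [0, 0, 0, 0, 0, 0.001, -1],
    [0, 0, 0, 0, 0, 0, -1],
    [0, 0, 0, 0, 0, 0, -1]
  ]
}}

```text
clock: 19.37
tcp_pos: [0.626, -0.048, 0.074]
orientation: [0.007, 2.618, -0.002]
contact_force: [-1.0, -0.2, 1.8]
grip_width: 0.0002
gripper_force: 1.3
```

```bash
python3 st.py
```

```text
19.3667 F panel [ 0.06 -0.17  2.06] pos [ 23.81 -20.77   6.19] [ 0.35  0.49 -0.46  2.17  1.64  0.22 -0.02]
```

Call:
{"op": "apply_moves", "data": {
  "moves": [
    [0, 0, 0, 0, 0, 0.001, -1],
    [0, 0, 0, 0, 0, 0.001, -1],
    [0, 0, 0, 0, 0, 0.001, -1],
    [0, 0, 0, 0, 0, 0.001, -1],
    [0, 0, 0, 0, 0, 0, -1],
    [0, 0, 0, 0, 0, 0, -1],
    [0, 0, 0, 0, 0, 0, -1],
    [0, 0, 0, 0, 0, 0, -1]
  ]
}}

```text
clock: 20.03
tcp_pos: [0.6279, -0.048, 0.0707]
orientation: [0.007, 2.618, -0.002]
contact_force: [-3.7, 0.4, 5.9]
grip_width: 0.0002
gripper_force: 3.7
```

```bash
python3 st.py
```

```text
20.0333 F panel [-0.28  0.43  6.96] pos [ 23.81 -20.77   2.33] [ 0.35  0.5  -0.46  2.17  1.66  0.22 -0.04]
```

Call:
{"op": "apply_moves", "data": {
  "moves": [
    [0, 0, 0, 0, 0, 0.0004, -1],
    [0, 0, 0, 0, 0, 0, -1],
    [0, 0, 0, 0, 0, 0, -1],
    [0, 0, 0, 0, 0, 0, -1],
    [0, 0, 0, 0, 0, 0, -1],
    [0, 0, 0, 0, 0, 0, -1],
    [0, 0, 0, 0, 0, 0, -1],
    [0, 0, 0, 0, 0, 0, -1]
  ]
}}

```text
clock: 20.7
tcp_pos: [0.628, -0.048, 0.0706]
orientation: [0.007, 2.618, -0.002]
contact_force: [-7.3, -1.0, 11.2]
grip_width: -0.0001
gripper_force: 6.4
```

```bash
python3 st.py
```

```text
20.7 F panel [-0.68 -1.03 13.32] pos [ 23.82 -20.79   2.21] [ 0.35  0.5  -0.46  2.17  1.66  0.22 -0.04]
```

Call:
{"op": "apply_moves", "data": {
  "moves": [
    [0, 0, 0, 0, 0, -0.0034, -1],
    [0, 0, 0, 0, 0, -0.005, -1],
    [0, 0, 0, 0, 0, -0.005, -1],
    [0, 0, 0, 0, 0, 0, -1],
    [0, 0, 0, 0, -0.014, 0, -1],
    [0, 0, 0, 0, -0.014, 0, -1],
    [0, 0, 0, 0, -0.0125, 0, -1],
    [0, 0, 0, 0, 0, 0, -1]
  ]
}}

```text
clock: 21.37
tcp_pos: [0.6208, -0.0921, 0.081]
orientation: [0.013, 2.619, -0.005]
contact_force: [0.3, -0.1, -0.1]
grip_width: 0.0002
gripper_force: 0.0
```

Call:
{"op": "apply_moves", "data": {
  "moves": [
    [0, 0, 0, 0, 0, 0.003, -1],
    [0, 0, 0, 0, 0, 0.002, -1],
    [0, 0, 0, 0, 0, 0.002, -1],
    [0, 0, 0, 0, 0, 0.002, -1],
    [0, 0, 0, 0, 0, 0.002, -1],
    [0, 0, 0, 0, 0, 0, -1],
    [0, 0, 0, 0, 0, 0, -1],
    [0, 0, 0, 0, 0, 0, -1]
  ]
}}

```text
clock: 22.03
tcp_pos: [0.6266, -0.0873, 0.0722]
orientation: [0.005, 2.618, 0.0]
contact_force: [-3.5, 2.2, 3.3]
grip_width: 0.0003
gripper_force: 1.9
```

```bash
python3 st.py
```

```text
22.0333 F panel [-1.4   2.16  4.58] pos [ 23.62 -60.02   4.24] [ 0.48  0.52 -0.52  2.15  1.6   0.2   0.11]
```

Call:
{"op": "apply_moves", "data": {
  "moves": [
    [0, 0, 0, 0, 0, 0.001, -1],
    [0, 0, 0, 0, 0, 0.0008, -1],
    [0, 0, 0, 0, 0, 0, -1],
    [0, 0, 0, 0, 0, 0, -1],
    [0, 0, 0, 0, 0, 0, -1],
    [0, 0, 0, 0, 0, 0, -1],
    [0, 0, 0, 0, 0, 0, -1],
    [0, 0, 0, 0, 0, 0, -1]
  ]
}}

```text
clock: 22.7
tcp_pos: [0.6275, -0.0875, 0.0708]
orientation: [0.005, 2.618, 0.0]
contact_force: [-4.9, 3.8, 4.9]
grip_width: 0.0001
gripper_force: 3.2
```

```bash
python3 st.py
```

```text
22.7 F panel [-1.79  3.81  6.73] pos [ 23.71 -60.22   2.51] [ 0.48  0.52 -0.52  2.15  1.61  0.21  0.1 ]
```

Call:
{"op": "apply_moves", "data": {
  "moves": [
    [0, 0, 0, 0, 0, 0.0003, -1],
    [0, 0, 0, 0, 0, 0, -1],
    [0, 0, 0, 0, 0, 0, -1],
    [0, 0, 0, 0, 0, 0, -1],
    [0, 0, 0, 0, 0, 0, -1],
    [0, 0, 0, 0, 0, 0, -1],
    [0, 0, 0, 0, 0, 0, -1],
    [0, 0, 0, 0, 0, 0, -1]
  ]
}}

```text
clock: 23.37
tcp_pos: [0.6275, -0.0875, 0.0707]
orientation: [0.005, 2.618, -0.0]
contact_force: [-6.3, 3.5, 8.9]
grip_width: -0.0001
gripper_force: 5.2
```

```bash
python3 st.py
```

```text
23.3667 F panel [-1.02  3.5  10.85] pos [ 23.69 -60.21   2.41] [ 0.48  0.52 -0.52  2.15  1.61  0.21  0.1 ]
```

Call:
{"op": "apply_moves", "data": {
  "moves": [
    [0, 0, 0, 0, 0, -0.0033, -1],
    [0, 0, 0, 0, 0, -0.005, -1],
    [0, 0, 0, 0, 0, -0.005, -1],
    [0, 0, 0, 0, -0.01, 0, -1],
    [0, 0, 0, 0, -0.012, 0, -1],
    [0, 0, 0, 0, -0.012, 0, -1],
    [0, 0, 0, 0, -0.0085, 0, -1],
    [0, 0, 0, 0, 0, 0, -1]
  ]
}}

```text
clock: 24.03
tcp_pos: [0.6205, -0.1353, 0.0815]
orientation: [0.014, 2.619, -0.007]
contact_force: [0.0, -0.6, -0.1]
grip_width: 0.0001
gripper_force: 0.0
```

Call:
{"op": "apply_moves", "data": {
  "moves": [
    [0, 0, 0, 0, 0, 0, -1],
    [0, 0, 0, 0, 0, 0, -1],
    [0, 0, 0, 0, 0, 0, -1],
    [0, 0, 0, 0, 0, 0, -1],
    [0, 0, 0, 0, 0, 0, -1],
    [0, 0, 0, 0, 0, 0, -1],
    [0, 0, 0, 0, 0, 0, -1],
    [0, 0, 0, 0, 0, 0, -1]
  ]
}}

```text
clock: 24.7
tcp_pos: [0.6208, -0.1308, 0.0819]
orientation: [0.006, 2.618, -0.002]
contact_force: [-0.0, 0.4, -0.5]
grip_width: 0.0001
gripper_force: 0.0
```

```bash
python3 st.py; python3 -c "
from h import *
print(delta(goal(24,-103.5,15)))"
```

```text
24.7 F panel [-0.32  0.41 -0.45] pos [  23.69 -103.57   15.34] [ 0.63  0.52 -0.58  2.14  1.41  0.19  0.39]
(array([ 0.003, -0.002,  0.004]), array([-0.0003,  0.0001,  0.0003]))
```

Call:
{"op": "apply_moves", "data": {
  "moves": [
    [0, 0, 0, 0, 0, 0.004, -1],
    [0, 0, 0, 0, 0, 0.003, -1],
    [0, 0, 0, 0, 0, 0.002, -1],
    [0, 0, 0, 0, 0, 0.002, -1],
    [0, 0, 0, 0, 0, 0.001, -1],
    [0, 0, 0, 0, 0, 0.0007, -1],
    [0, 0, 0, 0, 0, 0, -1],
    [0, 0, 0, 0, 0, 0, -1]
  ]
}}

```text
clock: 25.37
tcp_pos: [0.6272, -0.131, 0.0711]
orientation: [0.007, 2.618, -0.002]
contact_force: [-2.3, -0.1, 3.3]
grip_width: -0.0002
gripper_force: 2.4
```

```bash
python3 st.py
```

```text
25.3667 F panel [-0.36 -0.08  3.97] pos [  23.81 -103.77    2.78] [ 0.61  0.54 -0.57  2.13  1.51  0.19  0.3 ]
```

Call:
{"op": "apply_moves", "data": {
  "moves": [
    [0, 0, 0, 0, 0, 0.0003, -1],
    [0, 0, 0, 0, 0, 0, -1],
    [0, 0, 0, 0, 0, 0, -1],
    [0, 0, 0, 0, 0, 0, -1],
    [0, 0, 0, 0, 0, 0, -1],
    [0, 0, 0, 0, 0, 0, -1],
    [0, 0, 0, 0, 0, 0, -1],
    [0, 0, 0, 0, 0, 0, -1]
  ]
}}

```text
clock: 26.03
tcp_pos: [0.6273, -0.1311, 0.0709]
orientation: [0.007, 2.618, -0.002]
contact_force: [-4.7, -0.0, 8.2]
grip_width: 0.0001
gripper_force: 4.1
```

```bash
python3 st.py
```

```text
26.0333 F panel [-0.01 -0.04  9.47] pos [  23.81 -103.83    2.62] [ 0.61  0.54 -0.57  2.13  1.51  0.19  0.29]
```

Call:
{"op": "apply_moves", "data": {
  "moves": [
    [0, 0, 0, 0, 0, -0.005, -1],
    [0, 0, 0, 0, 0, -0.006, -1],
    [0, 0, 0, 0, 0, -0.006, -1],
    [0, 0, 0, 0, 0.01, 0, -1],
    [0, 0, 0, 0, 0.016, 0, -1],
    [0, 0, 0, 0, 0.016, 0, -1],
    [0, 0, 0, 0, 0.016, 0, -1],
    [0, 0, 0, 0, 0.016, 0, -1]
  ]
}}

```text
clock: 26.7
tcp_pos: [0.6191, -0.0561, 0.0852]
orientation: [0.007, 2.618, -0.001]
contact_force: [0.5, -0.4, 0.2]
grip_width: -0.0001
gripper_force: 0.0
```

Call:
{"op": "apply_moves", "data": {
  "moves": [
    [0, 0, 0, 0, 0.016, 0, -1],
    [0, 0, 0, 0, 0.016, 0, -1],
    [0, 0, 0, 0, 0.016, 0, -1],
    [0, 0, 0, 0, 0.012, 0, -1],
    [0, 0, 0, 0, 0.004, 0, -1],
    [0, 0, 0, 0, 0, 0, -1],
    [0, 0, 0, 0, 0, 0, -1],
    [0, 0, 0, 0, 0, 0, -1]
  ]
}}

```text
clock: 27.37
tcp_pos: [0.6195, 0.0056, 0.0851]
orientation: [0.009, 2.618, -0.003]
contact_force: [-0.3, -0.1, -0.5]
grip_width: 0.0001
gripper_force: 0.0
```

Call:
{"op": "apply_moves", "data": {
  "moves": [
    [0, 0, 0, 0, 0, 0, -1],
    [0, 0, 0, 0, 0, 0, -1],
    [0, 0, 0, 0, 0, 0, -1],
    [0, 0, 0, 0, 0, 0, -1],
    [0, 0, 0, 0, 0, 0, -1],
    [0, 0, 0, 0, 0, 0, -1],
    [0, 0, 0, 0, 0, 0, -1],
    [0, 0, 0, 0, 0, 0, -1]
  ]
}}

```text
clock: 28.03
tcp_pos: [0.6195, 0.0071, 0.0854]
orientation: [0.007, 2.618, -0.002]
contact_force: [-0.0, 0.1, -0.1]
grip_width: 0.0002
gripper_force: 0.0
```

```bash
python3 st.py; python3 -c "
from h import *
print(delta(goal(24.5,34.5,15)))"
```

```text
28.0333 F panel [-0.09  0.1  -0.1 ] pos [23.67 34.31 19.39] [ 0.41  0.51 -0.68  2.18  1.56  0.37 -0.01]
(array([ 0.003, -0.001,  0.003]), array([-0.0008,  0.0002,  0.0044]))
```

Call:
{"op": "apply_moves", "data": {
  "moves": [
    [0, 0, 0, -0.0005, 0, 0.005, -1],
    [0, 0, 0, 0, 0, 0.004, -1],
    [0, 0, 0, 0, 0, 0.003, -1],
    [0, 0, 0, 0, 0, 0.002, -1],
    [0, 0, 0, 0, 0, 0.002, -1],
    [0, 0, 0, 0, 0, 0.0008, -1],
    [0, 0, 0, 0, 0, 0, -1],
    [0, 0, 0, 0, 0, 0, -1]
  ]
}}

```text
clock: 28.7
tcp_pos: [0.6284, 0.0069, 0.0712]
orientation: [0.007, 2.618, -0.002]
contact_force: [-2.8, -0.8, 4.0]
grip_width: -0.0001
gripper_force: 2.3
```

```bash
python3 st.py
```

```text
28.7 F panel [-0.42 -0.81  4.9 ] pos [24.23 34.19  2.66] [ 0.4   0.55 -0.67  2.16  1.63  0.39 -0.06]
```

Call:
{"op": "apply_moves", "data": {
  "moves": [
    [0, 0, 0, 0, 0, 0.0004, -1],
    [0, 0, 0, 0, 0, 0, -1],
    [0, 0, 0, 0, 0, 0, -1],
    [0, 0, 0, 0, 0, 0, -1],
    [0, 0, 0, 0, 0, 0, -1],
    [0, 0, 0, 0, 0, 0, -1],
    [0, 0, 0, 0, 0, 0, -1],
    [0, 0, 0, 0, 0, 0, -1]
  ]
}}

```text
clock: 29.37
tcp_pos: [0.6286, 0.0069, 0.0708]
orientation: [0.007, 2.618, -0.002]
contact_force: [-2.3, -2.1, 4.2]
grip_width: 0.0
gripper_force: 2.4
```

```bash
python3 st.py
```

```text
29.3667 F panel [ 0.14 -2.09  4.8 ] pos [24.23 34.2   2.2 ] [ 0.4   0.55 -0.67  2.16  1.63  0.39 -0.06]
```

Not yet at the stop, because the tool still follows freely. I go a little further.

Call:
{"op": "apply_moves", "data": {
  "moves": [
    [0, 0, 0, 0, 0, 0.0004, -1],
    [0, 0, 0, 0, 0, 0, -1],
    [0, 0, 0, 0, 0, 0, -1],
    [0, 0, 0, 0, 0, 0, -1],
    [0, 0, 0, 0, 0, 0, -1],
    [0, 0, 0, 0, 0, 0, -1],
    [0, 0, 0, 0, 0, 0, -1],
    [0, 0, 0, 0, 0, 0, -1]
  ]
}}

```text
clock: 30.03
tcp_pos: [0.6287, 0.007, 0.0706]
orientation: [0.007, 2.618, -0.002]
contact_force: [-5.2, -1.4, 9.8]
grip_width: 0.0003
gripper_force: 5.1
```

```bash
python3 st.py
```

```text
30.0333 F panel [ 0.44 -1.47 11.09] pos [24.22 34.21  2.06] [ 0.4   0.55 -0.67  2.16  1.63  0.39 -0.06]
```

Call:
{"op": "apply_moves", "data": {
  "moves": [
    [0, 0, 0, 0, 0, 0, -1],
    [0, 0, 0, 0, 0, 0, -1],
    [0, 0, 0, 0, 0, 0, -1],
    [0, 0, 0, 0, 0, 0, -1],
    [0, 0, 0, 0, 0, 0, -1],
    [0, 0, 0, 0, 0, 0, -1],
    [0, 0, 0, 0, 0, 0, -1],
    [0, 0, 0, 0, 0, 0, -1]
  ]
}}

```text
clock: 30.7
tcp_pos: [0.6287, 0.007, 0.0707]
orientation: [0.007, 2.618, -0.002]
contact_force: [-5.0, -2.2, 8.3]
grip_width: 0.0
gripper_force: 5.1
```

Call:
{"op": "apply_moves", "data": {
  "moves": [
    [0, 0, 0, 0, 0, 0, -1],
    [0, 0, 0, 0, 0, 0, -1],
    [0, 0, 0, 0, 0, 0, -1],
    [0, 0, 0, 0, 0, 0, -1],
    [0, 0, 0, 0, 0, 0, -1],
    [0, 0, 0, 0, 0, 0, -1],
    [0, 0, 0, 0, 0, 0, -1],
    [0, 0, 0, 0, 0, 0, -1]
  ]
}}

```text
clock: 31.37
tcp_pos: [0.6287, 0.007, 0.0706]
orientation: [0.007, 2.618, -0.002]
contact_force: [-4.5, -0.8, 8.2]
grip_width: -0.0003
gripper_force: 5.1
```

Call:
{"op": "apply_moves", "data": {
  "moves": [
    [0, 0, 0, 0, 0, -0.004, -1],
    [0, 0, 0, 0, 0, -0.008, -1],
    [0, 0, 0, 0, 0, -0.012, -1],
    [0, 0, 0, 0, 0, -0.012, -1],
    [0, 0, 0, 0, 0, -0.012, -1],
    [0, 0, 0, 0, 0, -0.01, -1],
    [0, 0, 0, 0, 0, 0, -1],
    [0, 0, 0, 0, 0, 0, -1]
  ]
}}

```text
clock: 32.03
tcp_pos: [0.5998, 0.0073, 0.1207]
orientation: [0.007, 2.618, -0.001]
contact_force: [-0.1, 0.4, -0.0]
grip_width: 0.0002
gripper_force: 0.0
```

```bash
python3 st.py; python3 - <<'E'
from bench import grab_frame
import cv2, numpy as np
a=grab_frame("side")[110:370,190:450]; w=grab_frame("wrist")
a=cv2.resize(a,(420,420)); w=w[60:340,:]; cv2.imwrite("pics/end.png",np.hstack([a,cv2.copyMakeBorder(cv2.resize(w,(380,190)),0,230,0,0,cv2.BORDER_CONSTANT)]))
E
```

```text
32.0333 F panel [-0.09  0.43  0.  ] pos [24.27 34.36 59.88] [ 0.44  0.41 -0.71  2.2   1.36  0.35  0.16]
```

View pics/end.png

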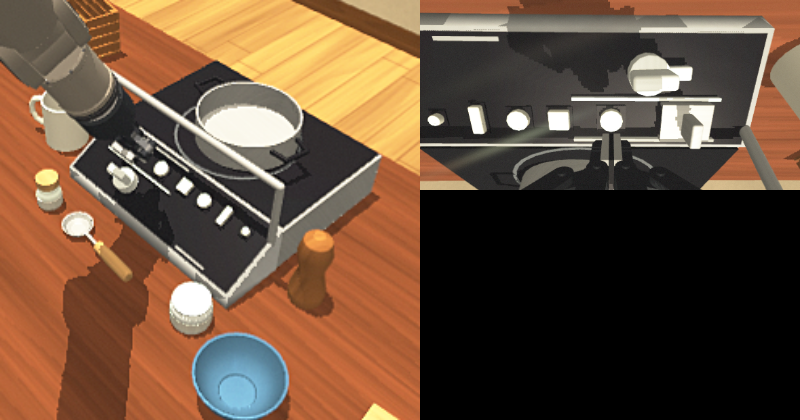

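The last picture shows the knob turned with its tongue to the left, the cover open at the left and all keys out. The things around the cooker stand where they were, and the tool is clear, so I hand in.

```bash
python3 -c "
from bench import order; print(order.hand_in())"
```

```text
the job is handed in; nothing more can be done
None
```

I handed the job in at about 32 s: the knob is loose, the cover is open, and the square, round, long and start keys were each bottomed in that order. The start key was held in for over 1.3 s. The highest press force I read was about 13 N, on the square key, above the 5 N a key needs to bottom. The small key and the surrounding things were not touched.

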